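# Seat the capsule tray in the filling machine

## Robot

A 6-joint arm with a two-finger parallel gripper is mounted at the origin on the work surface. World frame = base frame: x ahead of the robot, y to its left, z up, the work surface at z = 0. Lengths are in mm, angles in rad, forces in N, time in s.
With the tool pointing down it reaches from about 350 to 875 mm from the base axis. Payload 4.2 kg.
Tool frame: the origin (TCP) lies midway between the tips of the shut fingers; the grasp point (between the pads) lies 19 mm behind it (arm.tcp_to_grasp is the distance from the TCP to the grasp point, in mm); z points along the fingers, y is the line along which they close (so a half turn about z gives the same grasp; the last joint's range is limited). The gripper opens to 85 mm and grips with 20 to 120 N. Pads are 22 mm wide; open, the fingers measure 114 mm over their backs; the gripper's body (76 mm by 85 mm) begins 54 mm behind the grasp point. The pads swing forward as they close: fully open they stand 13 mm farther back than shut.
Start: joints at [1.536, 0.385, 0.008, 0, -1.194, -0.259], TCP at [180.962, 598.207, 231.312] pointing down, gripper open.
Joint ranges: [-3.14, 3.14], [-1.21, 2.06], [-1.07, 1.41], [-3.16, 2.05], [-2.99, -0.16], [-3.1, 3.1]. Speed limits (rad/s): [2.79, 2.79, 3.14, 3.14, 3.14, 3.14].

## Interface

Orientations are given as a unit quaternion [x, y, z, w].
In Python, from bench import arm, imaging, job, models gives the robot as it stands.
- The arm moves only by the tool arm_command, never from a script. Its argument "rows" is a list of rows, each an object with "grip": the opening, from 0 (shut) to 1 (fully open); "linear": the shift along the tool's x, y, z in mm, a list of three; "rot": the turn, a rotation vector about the tool's x, y, z in rad, a list of three. In form: [{"grip": grip, "linear": [tx, ty, tz], "rot": [rx, ry, rz]}, ...]. A call has 1 to 10 rows; each row is the pose to reach, as a shift and turn from the pose commanded when the call began, along the tool's axes at that moment; what a row does not reach only later rows make up. A row lasts 1/8 s, in which the tool goes at most 62.5 mm and 10.7 degrees, less where a joint would pass 70% of its speed; a pose out of reach is approached as far as the arm can. A call with a gripper value outside its range is refused whole. The fingers move at their own pace and stop on an object; the grip force is fixed at half the most. Time passes only in rows, so rows that repeat a pose let the fingers close. It gives the time, the measured TCP pose, the force, the opening and the grip force at its end, in the units of the state.
- arm.read_state(): the state, without advancing time (a new reading comes with each control period).
- imaging.get_image(name): name is "scene" or "top"; returns a dict with "frame" (420x560x3 uint8, red, green, blue), "fx", "fy", "cx", "cy" (pixels), "extrinsics" (4x4, takes a point from world to camera coordinates). Camera axes: x right, y down, z forward; pixel columns grow to the right and rows downward; lengths in mm; the calibration is good to about 2 mm. A picture is of the moment at which its call begins. There is no depth.
- job.job_done(): hands the job in; it is judged then, once.
Trained networks look in a picture, given as the dict that the camera call returned (one of the last four; its "shot" number tells which), for a name from the list of things; names that differ only in an ending like _2 or _b are one class to them, and where a whole thing is asked for, a point or a joint stands for the part that bears it (a point fixed in the world has none). Each returns a list of dicts, best first, with "score" (0 to 1); they miss things now and then, are a little off and sometimes report something else, mostly with a low value. They report only what shows in the picture. A call takes as long as a camera call. They do not tell look-alikes from the thing itself.
- models.spot_in(picture, query): "rect" ([left, top, right, bottom] in pixels, round what is visible of it).
- models.tip_of(picture, query): "pixel" ([column, row] in pixels: a listed point, or the origin of a listed thing).
The state is a dict: "clock": time; "joints": joint angles; "joint_vel": joint speeds; "joint_efforts": joint torques, N m; "position": TCP position; "ee_rot": TCP orientation; "contact_force": force on the tool from outside, world axes, zero at the start; "wrist_torque": the same for the moment, N m; "gripper_width": finger opening in mm; "grasp_force": force on a finger pad.
Only numpy, scipy, OpenCV 4.12 (cv2) and the standard library are available. Lean on these libraries where they do the work, as an engineer would, in place of code of your own. Each camera call takes 0.05 s, during which the arm holds its last target. There are 200 camera calls.

## Task

The loaded capsule tray lies askew on the deck of the capsule-filling machine. Without lifting it, slide it until its notched corner bears on the locating pin, then swing it round that pin by pushing its opposite corner and press its rear edge home against the adjustable stop with at least 8 N, never pushing the tray with more than 20 N; then turn the hold-down clip fully across over the tray. Leave the other things on the counter and deck where they are.

Things in the scene. Friction and masses are not known exactly. Their poses are not given: they have to be found in the camera images.
- machine: Capsule-filling machine, fixed: white housing, flat steel deck 250 x 290 mm (x by y) with its surface 55 mm above the origin (centre of the underside). x points to the rear (away from the robot), y left, z up. A rail 20 mm wide, 12 mm high lies on the deck's rear left (x 100 to 120, y -20 to 115 mm). Nothing on it is higher than 46 mm above the deck.
- pin (a point): Locating pin: rigid upright steel pin, 12 mm diameter, 14 mm tall, on the deck at x = -30, y = 60 mm of the machine, near the front left. The point is on its axis, 12 mm above the deck. Meeting it is felt as a steep rise of the push above the sliding force.
- tray: Capsule tray, loose: flat white plate 120 x 150 x 12 mm dotted with brown capsules, too wide to grasp, 0.4 to 0.75 kg, slides at 3 to 9 N. In its frame it spans x -12 to 108, y -138 to 12 mm; its front left corner has a square notch (x < 6 with y > -6 mm cut away). Origin: underside, where the pin's axis comes when the pin bears on both notch faces. Home, its axes match the machine's within 2.5 degrees.
- tray_corner (a point): The tray's rear right corner (x = 108, y = -138 mm of the tray), opposite to the notch, half-way up the thickness. The tray starts turned 20 to 37 degrees clockwise, seen from above, from its home position, with its notch 8 to 19 mm off the pin.
- clip (a joint): Angle of the hold-down clip, a flat bar turning about an upright screw on the rear rail (x = 110, y = 20 mm of the machine), 3 mm above the tray's top. 0: along the rail, pointing left; grows counter-clockwise from above; 1.57 rad (end stop): pointing to the front, across the tray's rear edge. About 1.2 N at its post turns it; it stays where left. Starts at 0 to 0.35.
- clip_post (a point): Middle of the clip's upright black thumb post, 14 mm diameter, 26 mm tall (20 to 46 mm above the deck), 42 mm from the clip's turning axis. It can be pinched from above or pushed round.
- scoop: Small steel scoop, 95 mm long, 10 mm high, lying on the left strip of the deck; leave alone.
- jar: Glass clip-top jar, 104 mm diameter, 135 mm tall, left of the machine; origin at the centre of its underside; leave alone.
- tamper: Tamper: a plate 115 x 85 mm with many steel pins below and a black knob on top, 55 mm tall, standing right of the machine; leave alone.
- tweezers: Steel tweezers 140 mm long, lying on the counter; leave alone.
- bowl: Steel bowl 84 mm wide, 40 mm tall, on the counter behind the machine; leave alone.
- tin: Round aluminium tin, 83 mm diameter, 46 mm tall, on the counter behind the machine; leave alone.
- spreader: Grey plastic powder spreader card 90 x 55 mm with a black grip bar, on the counter behind the machine; leave alone.
- stop: Adjustable stop: rigid upright round stud, 14 mm diameter, 15 mm tall, on a 4 mm foot bolted to the deck's rear right, set a few mm differently each time. Origin: on its axis, at deck level. Home, the tray's rear edge (its x = 108 mm face) touches the stud about 120 mm right of the pin, so the stud's axis is at x = 115 mm of the tray. Friction under the tray eats 2 to 4 N: a push of 15 to 17 N by the corner gives 8 N or more here.
There are look-alikes about, which are no part of the job. There is more than one size of the tray; the one meant has the size given above.

How it is judged:
By the outcome, as a careful person would: the job done as asked, in the order asked, and still so for the second after the job is handed in, with the robot touching nothing.
It also fails if it takes over 72 s, if anything falls off the work surface, if the arm or the gripper's body presses on something with over 40 N, if the wrist force passes 120 N, or if a joint passes its speed limit or range.

## Working session

There is one attempt and no reset: what is moved stays moved. The work goes in short steps, Python scripts to look and compute and a tool call to move; the robot and the scene stay as the last step left them, time stands still between calls to the robot, and variables do not carry over. Pictures are saved under pics/ and viewed, at most 10 in all, crops included, and the job is handed in when it is done.

Besides the shell and the picture viewer there is one more tool, called after "Call:" by a JSON object that holds its "name" and its "arguments". arm_command: Moves the arm, as the interface text tells. Its arguments: {"type":"object","properties":{"rows":{"type":"array"}},"required":["rows"]}

```bash
mkdir -p pics; cat > h.py <<'E'
import numpy as np, cv2
from bench import arm, imaging, job, models
def ray(p,px,z):
    E=np.array(p["extrinsics"]);R=E[:3,:3];c=-R.T@E[:3,3]
    d=R.T@np.array([(px[0]-p["cx"])/p["fx"],(px[1]-p["cy"])/p["fy"],1])
    return c+d*(z-c[2])/d[2]
def proj(p,X):
    E=np.array(p["extrinsics"]);q=E[:3,:3]@np.array(X)+E[:3,3]
    return np.array([p["fx"]*q[0]/q[2]+p["cx"],p["fy"]*q[1]/q[2]+p["cy"]])
def tri(ps,pxs):
    A=np.zeros((3,3));b=np.zeros(3)
    for p,px in zip(ps,pxs):
        E=np.array(p["extrinsics"]);R=E[:3,:3];c=-R.T@E[:3,3]
        d=ray(p,px,0)-c;d/=np.linalg.norm(d);M=np.eye(3)-np.outer(d,d);A+=M;b+=M@c
    return np.linalg.solve(A,b)
E
python3 - <<'E'
from h import *
P={}
for n in("scene","top"):
    p=imaging.get_image(n);P[n]=p
    cv2.imwrite(f"pics/{n}0.png",p["frame"][:,:,::-1])
    E=np.array(p["extrinsics"]);print(n,p["fx"],-E[:3,:3].T@E[:3,3])
    for q in("machine","pin","tray","tray_corner","clip","clip_post","stop","scoop","jar"):
        print(q,[(np.round(d["pixel"]).tolist(),round(d["score"],2)) for d in models.tip_of(p,q)[:3]] if q!="clip" else "", [(np.round(d["rect"]).astype(int).tolist(),round(d["score"],2)) for d in models.spot_in(p,q)[:3]] if q!="pin" else "")
s=arm.read_state();print(s["position"],s["ee_rot"],s["contact_force"],s["clock"])
E
```

```text
scene 468.3796956807841 [1096.20926596  205.71351955  877.36514156]
machine [([298.0, 214.0], 0.67)] [([220, 151, 372, 268], 0.94), ([140, 266, 183, 316], 0.41)]
pin [([326.0, 187.0], 0.66)] 
tray [([315.0, 190.0], 0.82), ([380.0, 150.0], 0.77), ([230.0, 131.0], 0.73)] [([173, 80, 231, 142], 0.78), ([377, 107, 461, 170], 0.7), ([237, 158, 320, 226], 0.6)]
tray_corner [([236.0, 185.0], 0.74), ([169.0, 89.0], 0.72), ([457.0, 118.0], 0.59)] [([167, 81, 233, 140], 0.77), ([238, 154, 319, 228], 0.64), ([375, 104, 460, 171], 0.57)]
clip  [([298, 229, 326, 245], 0.63)]
clip_post [([320.0, 233.0], 0.83), ([186.0, 191.0], 0.57), ([214.0, 311.0], 0.49)] [([293, 223, 328, 244], 0.62)]
stop [([265.0, 230.0], 0.52)] [([294, 225, 330, 246], 0.71), ([257, 302, 312, 353], 0.65), ([259, 224, 266, 245], 0.5)]
scoop [([353.0, 193.0], 0.74)] [([348, 174, 362, 212], 0.55)]
jar [([422.0, 275.0], 0.8)] [([399, 225, 467, 299], 0.67), ([259, 302, 310, 353], 0.48)]
top 464.86290876915484 [374.83879777  68.5696566  999.02436541]
machine [] [([182, 155, 337, 289], 0.74)]
pin [([231.0, 241.0], 0.95), ([302.0, 10
[... 175 characters left out ...]
0.26)]
tray_corner [([323.0, 215.0], 0.95), ([84.0, 413.0], 0.65), ([471.0, 381.0], 0.59)] [([82, 328, 187, 419], 0.93), ([236, 186, 324, 270], 0.9), ([363, 288, 470, 412], 0.65)]
clip  [([220, 161, 246, 178], 0.68), ([222, 88, 260, 129], 0.51)]
clip_post [([240.0, 107.0], 0.16)] [([217, 162, 247, 180], 0.66), ([223, 87, 261, 131], 0.54)]
stop [([280.0, 177.0], 0.56)] [([276, 160, 289, 176], 0.44)]
scoop [([201.0, 246.0], 0.82)] [([195, 220, 209, 268], 0.52), ([218, 163, 248, 181], 0.2)]
jar [([125.0, 189.0], 0.78)] [([80, 149, 147, 209], 0.87)]
[180.97318533 598.19101139 231.30692675] [ 9.89225724e-01 -1.46398314e-01 -4.81165049e-06  1.72934764e-05] [ 0.8257374  -0.06616474  0.46548847] 1.7
```

```bash
python3 - <<'E'
import cv2
a=cv2.imread("pics/top0.png");b=cv2.imread("pics/scene0.png")
cv2.imwrite("pics/topcrop.png",cv2.resize(a[140:300,170:350],None,fx=4,fy=3.75,interpolation=cv2.INTER_CUBIC)[:600])
cv2.imwrite("pics/scenecrop.png",cv2.resize(b[140:280,210:380],None,fx=4,fy=4,interpolation=cv2.INTER_CUBIC))
E
```

```text
(no output)
```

View pics/top0.png

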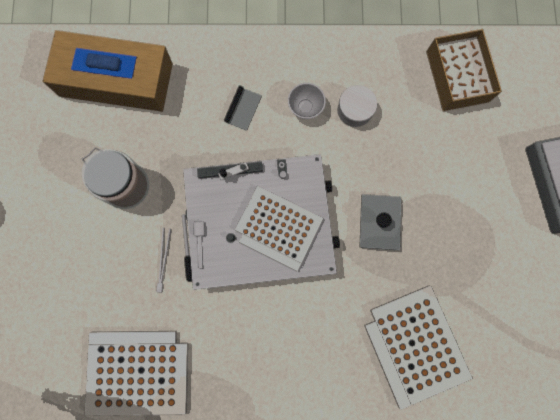

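View pics/topcrop.png

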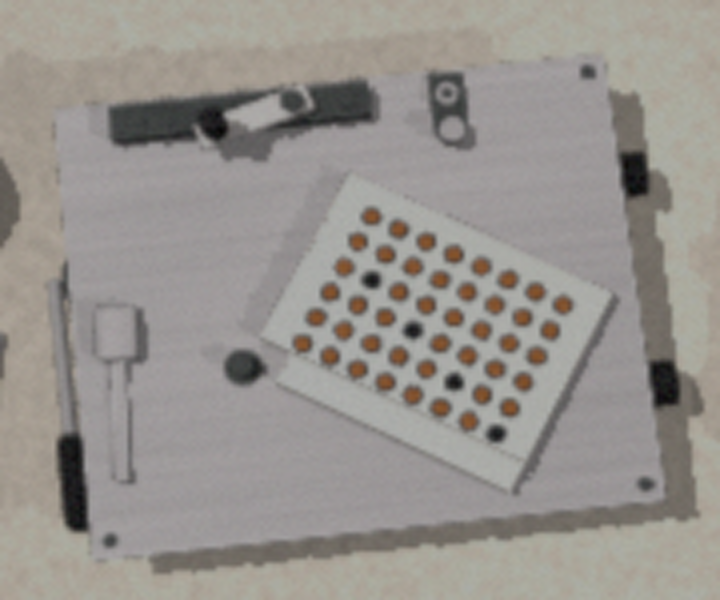

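View pics/scenecrop.png

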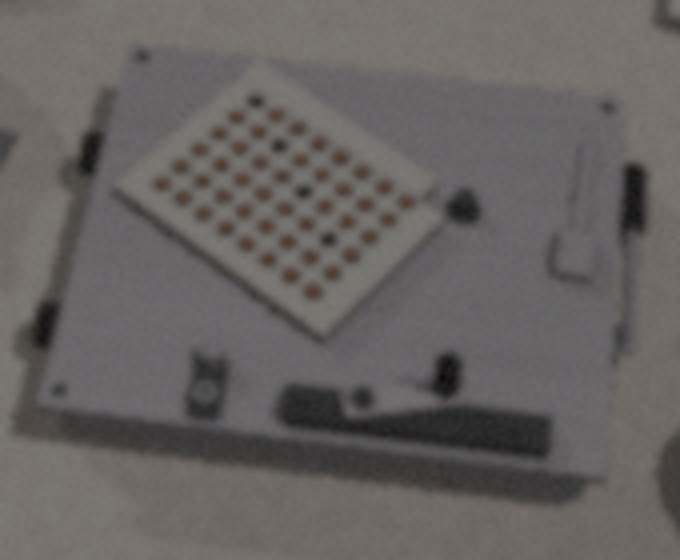

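The deck tray at top (280,228) is the one meant. The trays at (137,375) and (420,345) are look-alikes on the counter. The pin is at (231,238), the stop stud at (283,175) with its bolt behind it at (282,165), the clip pivot at (243,167) and its post at (223,173). The dark handle left of the deck at (188,250) is not part of the job.

```bash
cat > meas.py <<'E'
from h import *
from scipy.optimize import least_squares
def rigid(loc,wor): # loc->wor 2D
    loc=np.array(loc,float);wor=np.array(wor)[:,:2]
    f=lambda v:(np.c_[np.cos(v[2])*loc[:,0]-np.sin(v[2])*loc[:,1]+v[0],np.sin(v[2])*loc[:,0]+np.cos(v[2])*loc[:,1]+v[1]]-wor).ravel()
    r=min((least_squares(f,[wor[:,0].mean(),wor[:,1].mean(),t]) for t in(-1,0,1)),key=lambda r:r.cost);return r.x,r.fun
def T(v,l):
    c,s=np.cos(v[2]),np.sin(v[2]);return np.array([c*l[0]-s*l[1]+v[0],s*l[0]+c*l[1]+v[1]])
def c2t(u,v): return (u/4+170-.375,v/3.75+140-.37)
E
python3 - <<'E'
from meas import *
p=imaging.get_image("top")
q=imaging.get_image("scene")
dk=[ray(p,c2t(*c),55) for c in[(57,108),(603,58),(664,505),(93,557)]]
m,e=rigid([(125,145),(125,-145),(-125,-145),(-125,145)],dk);print("machine",m,np.round(e,1))
sc=lambda u,v:(u/4+210-.375,v/4+140-.375)
dk=[ray(q,sc(*c),55) for c in[(605,478),(40,405),(137,45),(618,100)]]
m2,e=rigid([(125,145),(125,-145),(-125,-145),(-125,145)],dk);print("machine sc",m2,np.round(e,1))
mm=(m+m2)/2
print("pin from machine",T(m,(-30,60)),T(m2,(-30,60)),"direct",ray(p,c2t(243,365),69),ray(p,(231,241),67),ray(q,(326,187),67), ray(q,sc(463,203),69))
tr=[ray(p,c2t(*c),67) for c in[(350,172),(617,297),(515,487)]]
t,e=rigid([(108,12),(108,-138),(-12,-138)],tr);print("tray",t,np.round(e,1))
tr=[ray(q,sc(*c),67) for c in[(325,333),(115,186),(262,62)]]
t2,e=rigid([(108,12),(108,-138),(-12,-138)],tr);print("tray sc",t2,np.round(e,1))
print("stop",ray(p,c2t(452,129),70),ray(q,sc(205,365),70))
print("pivot",T(m,(110,20)),ray(p,c2t(293,101),75),"post",ray(p,c2t(212,120),101),ray(q,(320,233),88),ray(q,sc(449,362),101), tri([p,q],[c2t(212,120),sc(449,362)]))
print("pivot sc",T(m2,(110,20)),ray(q,sc(362,398),75))
E
```

```text
machine [5.06530393e+02 9.37473554e+01 1.00897647e-01] [ 0.8  1.1  1.  -1.9  0.1 -0.8 -1.9  1.6]
machine sc [5.10395024e+02 9.39895846e+01 1.08068752e-01] [ 0.9  1.2  1.2 -1.6  0.  -4.4 -2.1  4.8]
pin from machine [470.63937644 150.42040815] [474.09852541 150.40380411] direct [470.61997783 149.21506233  69.        ] [462.69731985 148.0164863   67.        ] [467.38975832 148.81562573  67.        ] [478.32225188 149.4478799   69.        ]
tray [ 4.74699421e+02  1.32362825e+02 -4.58762536e-01] [ 0.3 -0.9  2.8  0.2 -3.1  0.7]
tray sc [ 4.77146955e+02  1.35042116e+02 -4.60132558e-01] [ 1.8  0.9 -0.7  0.2 -1.2 -1.1]
stop [600.00816839  43.87901079  70.        ] [613.61032042  42.90383283  70.        ]
pivot [613.95641888 124.7255576 ] [614.41982194 125.24735151  75.        ] post [597.30802814 163.69122756 101.        ] [599.54424047 161.25804316  88.        ] [600.30835703 164.19789733 101.        ] [598.14739715 164.03306294  97.6223071 ]
pivot sc [617.59614175 125.73734705] [615.4920058  125.05756288  75.        ]
```

Call:
{"name": "arm_command", "arguments": {"rows": [{"grip": 0.5,"linear": [518,537,0],"rot": [0,0,0.951]},{"grip": 0.5,"linear": [518,537,0],"rot": [0,0,0.951]},{"grip": 0.5,"linear": [518,537,0],"rot": [0,0,0.951]},{"grip": 0.5,"linear": [518,537,0],"rot": [0,0,0.951]},{"grip": 0.5,"linear": [518,537,0],"rot": [0,0,0.951]},{"grip": 0.5,"linear": [518,537,0],"rot": [0,0,0.951]},{"grip": 0.5,"linear": [518,537,0],"rot": [0,0,0.951]},{"grip": 0.5,"linear": [518,537,0],"rot": [0,0,0.951]},{"grip": 0.5,"linear": [518,537,0],"rot": [0,0,0.951]},{"grip": 0.5,"linear": [518,537,0],"rot": [0,0,0.951]}]}}

```text
clock: 3.05
position: [466.8, 40.1, 231.9]
ee_rot: [0.813, -0.583, 0.0, -0.001]
contact_force: [0.4, 0.9, 0.2]
gripper_width: 42.5
grasp_force: 0.0
```

```bash
cat > go.py <<'E'
import sys
from h import *
from scipy.spatial.transform import Rotation as R
# target x y z, heading of tool x (deg, world)
x,y,z,h=map(float,sys.argv[1:5])
s=arm.read_state();r=R.from_quat(s["ee_rot"]);M=r.as_matrix()
a=np.radians(h);tx=np.array([np.cos(a),np.sin(a),0]);tz=np.array([0,0,-1.]);Rt=R.from_matrix(np.c_[tx,np.cross(tz,tx),tz])
print("pos",np.round(s["position"],1),"hdg",round(np.degrees(np.arctan2(M[1,0],M[0,0])),2),"lin",np.round(M.T@(np.array([x,y,z])-s["position"]),1),"rot",np.round((r.inv()*Rt).as_rotvec(),3),"F",np.round(s["contact_force"],2),"w",s["gripper_width"],"t",s["clock"])
E
python3 go.py 521 -66 150 -71.4
```

```text
pos [466.8  40.1 231.9] hdg -71.3 lin [117.9 -17.2  81.9] rot [-0.002  0.     0.002] F [0.41 0.87 0.2 ] w 42.45868074093217 t 3.05
```

Call:
{"name": "arm_command", "arguments": {"rows": [{"grip": 0.5,"linear": [59,-9,0],"rot": [0,0,0]},{"grip": 0.5,"linear": [118,-17,20],"rot": [0,0,0]},{"grip": 0.5,"linear": [118,-17,80],"rot": [0,0,0]},{"grip": 0.5,"linear": [118,-17,130],"rot": [0,0,0]},{"grip": 0.5,"linear": [118,-17,160],"rot": [0,0,0]},{"grip": 0.5,"linear": [118,-17,170],"rot": [0,0,0]},{"grip": 0.5,"linear": [118,-17,170],"rot": [0,0,0]},{"grip": 0.5,"linear": [118,-17,170],"rot": [0,0,0]}]}}

```text
clock: 4.05
position: [521.2, -64.1, 62.9]
ee_rot: [0.813, -0.583, 0.001, -0.001]
contact_force: [-0.2, 0.3, -0.0]
gripper_width: 42.9
grasp_force: 0.0
```

```bash
python3 go.py 521 -66 57 -71.4; python3 -c "
from h import *
b=imaging.get_image('scene')['frame'][:,:,::-1]
cv2.imwrite('pics/s1.png',cv2.resize(b[120:270,190:370],None,fx=4,fy=4,interpolation=cv2.INTER_CUBIC))"
```

```text
pos [521.2 -64.1  62.9] hdg -71.29 lin [1.7 0.8 5.9] rot [-0.003 -0.001  0.002] F [-0.16  0.33 -0.03] w 42.86552669075611 t 4.05
```

View pics/s1.png

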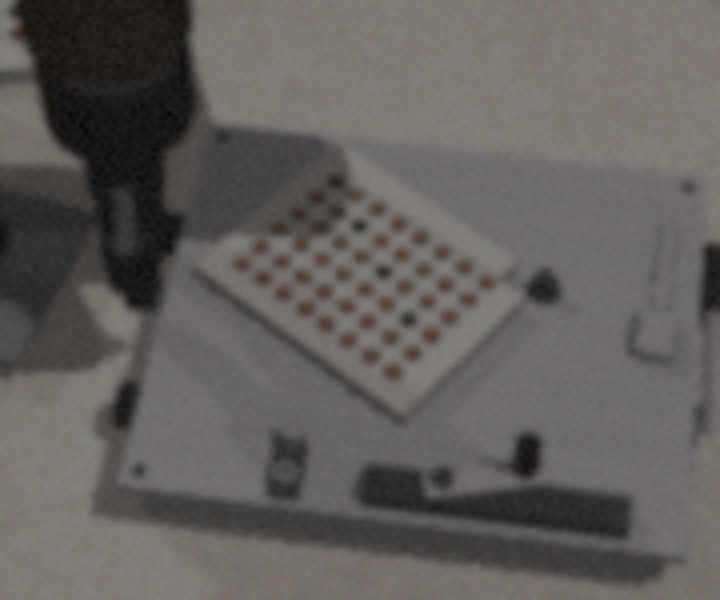

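The fingers stand clear of the tray at its rear right corner, which is at (200,265) in the crop, and they are off the deck's right edge. Now I close in on the corner.

Call:
{"name": "arm_command", "arguments": {"rows": [{"grip": 0.5,"linear": [0,0,4],"rot": [0,0,0]},{"grip": 0.5,"linear": [-12,0,4],"rot": [0,0,0]},{"grip": 0.5,"linear": [-20,0,4],"rot": [0,0,0]},{"grip": 0.5,"linear": [-26,0,4],"rot": [0,0,0]},{"grip": 0.5,"linear": [-30,0,4],"rot": [0,0,0]},{"grip": 0.5,"linear": [-31,0,4],"rot": [0,0,0]},{"grip": 0.5,"linear": [-32,0,4],"rot": [0,0,0]}]}}

```text
clock: 4.97
position: [509.7, -34.0, 57.3]
ee_rot: [0.812, -0.583, 0.0, 0.0]
contact_force: [-0.8, 1.1, 0.3]
gripper_width: 42.7
grasp_force: 0.0
```

Call:
{"name": "arm_command", "arguments": {"rows": [{"grip": 0.5,"linear": [-1,0,0],"rot": [0,0,0]},{"grip": 0.5,"linear": [-2,0,0],"rot": [0,0,0]},{"grip": 0.5,"linear": [-3,0,0],"rot": [0,0,0]},{"grip": 0.5,"linear": [-4,0,0],"rot": [0,0,0]},{"grip": 0.5,"linear": [-5,0,0],"rot": [0,0,0]},{"grip": 0.5,"linear": [-6,0,0],"rot": [0,0,0]}]}}

```text
clock: 5.72
position: [508.0, -28.6, 57.4]
ee_rot: [0.812, -0.583, 0.0, -0.0]
contact_force: [1.0, -3.4, -0.4]
gripper_width: 43.0
grasp_force: 1.1
```

Call:
{"name": "arm_command", "arguments": {"rows": [{"grip": 0.5,"linear": [-1,0,0],"rot": [0,0,0]},{"grip": 0.5,"linear": [-2,0,0],"rot": [0,0,0]},{"grip": 0.5,"linear": [-3,0,0],"rot": [0,0,0]},{"grip": 0.5,"linear": [-4,0,0],"rot": [0,0,0]},{"grip": 0.5,"linear": [-5,-0.2,0],"rot": [0,0,0]},{"grip": 0.5,"linear": [-6,-0.3,0],"rot": [0,0,0]},{"grip": 0.5,"linear": [-7,-0.4,0],"rot": [0,0,0]},{"grip": 0.5,"linear": [-8,-0.5,0],"rot": [0,0,0]}]}}

```text
clock: 6.72
position: [505.6, -20.6, 57.3]
ee_rot: [0.812, -0.583, -0.0, 0.0]
contact_force: [1.4, -2.9, 0.2]
gripper_width: 42.8
grasp_force: 1.2
```

```bash
python3 - <<'E'
from h import *
p=imaging.get_image('top');b=p['frame'][:,:,::-1]
cv2.imwrite('pics/t2.png',cv2.resize(b[140:300,170:350],None,fx=4,fy=3.75,interpolation=cv2.INTER_CUBIC))
E
```

```text
(no output)
```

View pics/t2.png

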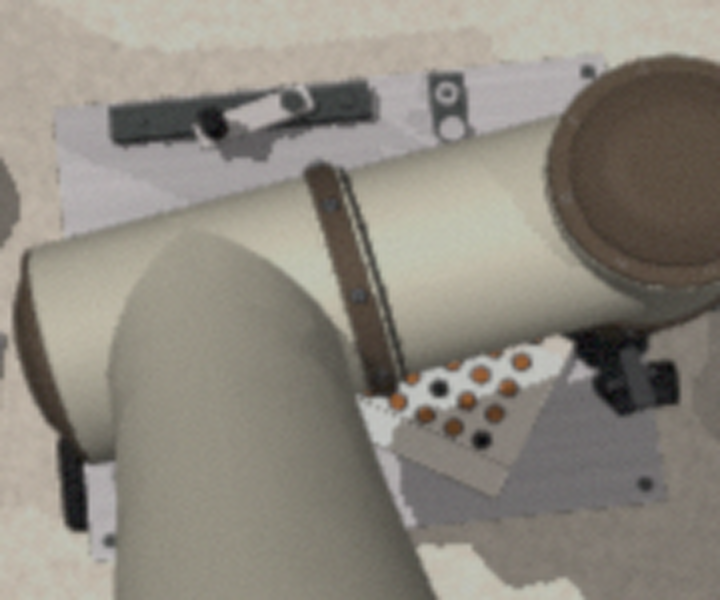

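The arm hides most of the deck from above. The tray's front-right corner has moved to about (500,495), as expected. I keep pushing and watch the force.

Call:
{"name": "arm_command", "arguments": {"rows": [{"grip": 0.5,"linear": [-1,-0.1,0],"rot": [0,0,0]},{"grip": 0.5,"linear": [-2,-0.2,0],"rot": [0,0,0]},{"grip": 0.5,"linear": [-3,-0.3,0],"rot": [0,0,0]},{"grip": 0.5,"linear": [-4,-0.4,0],"rot": [0,0,0]},{"grip": 0.5,"linear": [-5,-0.5,0],"rot": [0,0,0]}]}}

```text
clock: 7.4
position: [504.4, -15.7, 57.3]
ee_rot: [0.812, -0.583, -0.0, 0.0]
contact_force: [0.3, -3.6, 0.8]
gripper_width: 42.6
grasp_force: 1.4
```

```bash
python3 - <<'E'
from h import *
p=imaging.get_image('scene');b=p['frame'][:,:,::-1]
for x in[(472,150,69)]: print(proj(p,x))
cv2.imwrite('pics/s3.png',cv2.resize(b[145:255,220:360],None,fx=5,fy=5,interpolation=cv2.INTER_CUBIC))
E
```

```text
[326.19700152 188.17810339]
```

View pics/s3.png

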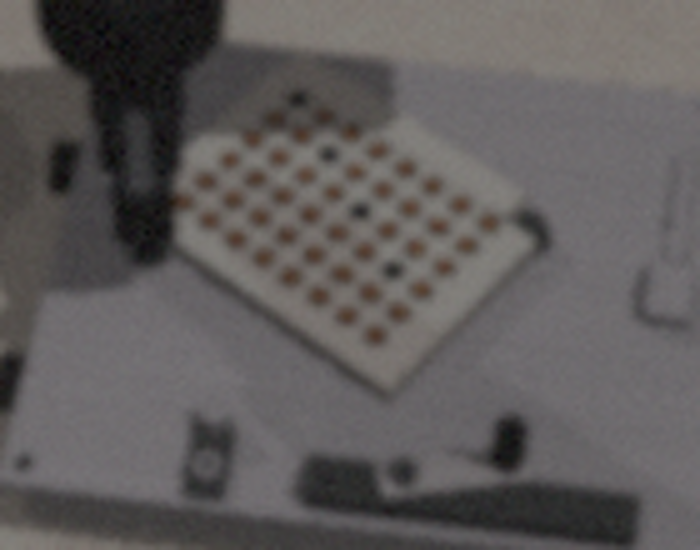

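The pin at (530,222) is now inside the notch. The last few millimetres go in small steps.

Call:
{"name": "arm_command", "arguments": {"rows": [{"grip": 0.5,"linear": [-0.7,-0.1,0],"rot": [0,0,0]},{"grip": 0.5,"linear": [-1.4,-0.1,0],"rot": [0,0,0]},{"grip": 0.5,"linear": [-2,-0.2,0],"rot": [0,0,0]},{"grip": 0.5,"linear": [-2,-0.2,0],"rot": [0,0,0]}]}}

```text
clock: 7.95
position: [503.9, -14.0, 57.3]
ee_rot: [0.812, -0.583, -0.0, 0.0]
contact_force: [-0.1, -4.8, 0.3]
gripper_width: 42.6
grasp_force: 2.3
```

Call:
{"name": "arm_command", "arguments": {"rows": [{"grip": 0.5,"linear": [-0.7,-0.1,0],"rot": [0,0,0]},{"grip": 0.5,"linear": [-1.4,-0.1,0],"rot": [0,0,0]},{"grip": 0.5,"linear": [-1.4,-0.1,0],"rot": [0,0,0]}]}}

```text
clock: 8.32
position: [503.6, -12.8, 57.3]
ee_rot: [0.812, -0.583, 0.0, 0.0]
contact_force: [1.3, -5.7, 0.9]
gripper_width: 42.8
grasp_force: 2.6
```

Call:
{"name": "arm_command", "arguments": {"rows": [{"grip": 0.5,"linear": [-0.7,0,0],"rot": [0,0,0]},{"grip": 0.5,"linear": [-1.4,0,0],"rot": [0,0,0]},{"grip": 0.5,"linear": [-1.4,0,0],"rot": [0,0,0]}]}}

```text
clock: 8.7
position: [503.3, -11.8, 57.3]
ee_rot: [0.812, -0.583, 0.0, 0.0]
contact_force: [1.5, -8.2, -0.9]
gripper_width: 43.1
grasp_force: 3.5
```

```bash
python3 - <<'E'
from h import *
p=imaging.get_image('scene');b=p['frame'][:,:,::-1]
cv2.imwrite('pics/s4.png',cv2.resize(b[150:230,240:350],None,fx=7,fy=7,interpolation=cv2.INTER_CUBIC))
E
python3 go.py 500 0 57 -71.4
```

```text
pos [503.4 -11.8  57.3] hdg -71.35 lin [-12.3  -0.6   0.3] rot [ 0.    -0.001  0.001] F [ 2.33 -6.97 -0.12] w 42.45219401860235 t 8.75
```

View pics/s4.png

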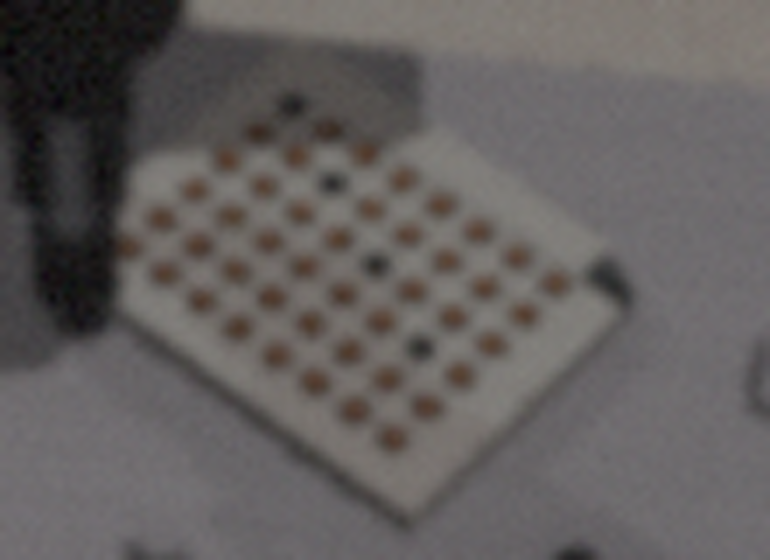

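The pin at (605,278) sits right in the notch and the force is climbing. One more small press confirms it.

Call:
{"name": "arm_command", "arguments": {"rows": [{"grip": 0.5,"linear": [-0.5,0,0],"rot": [0,0,0]},{"grip": 0.5,"linear": [-1,0,0],"rot": [0,0,0]},{"grip": 0.5,"linear": [-1,0,0],"rot": [0,0,0]}]}}

```text
clock: 9.12
position: [503.2, -11.5, 57.4]
ee_rot: [0.812, -0.583, 0.001, 0.001]
contact_force: [3.9, -11.7, -0.7]
gripper_width: 42.7
grasp_force: 5.2
```

Call:
{"name": "arm_command", "arguments": {"rows": [{"grip": 0.5,"linear": [-0.5,0,0],"rot": [0,0,0]},{"grip": 0.5,"linear": [-1,0,0],"rot": [0,0,0]},{"grip": 0.5,"linear": [-1,0,0],"rot": [0,0,0]}]}}

```text
clock: 9.5
position: [502.9, -11.2, 57.4]
ee_rot: [0.812, -0.583, 0.001, 0.001]
contact_force: [4.3, -14.3, -0.8]
gripper_width: 42.8
grasp_force: 7.2
```

The force rose steeply to 15 N with almost no motion, loading both notch faces, so the tray is seated on the pin. I retract, shut the fingers and line up on the right face by the corner.

Call:
{"name": "arm_command", "arguments": {"rows": [{"grip": 0.5,"linear": [5,0,0],"rot": [0,0,0]},{"grip": 0.5,"linear": [20,0,0],"rot": [0,0,0]},{"grip": 0.5,"linear": [46,0,-4],"rot": [0,0,0]},{"grip": 0,"linear": [50,0,-6],"rot": [0,0,0]},{"grip": 0,"linear": [50,0,-6],"rot": [0,0,0.18]},{"grip": 0,"linear": [50,0,-6],"rot": [0,0,0.36]},{"grip": 0,"linear": [50,0,-6],"rot": [0,0,0.54]},{"grip": 0,"linear": [50,0,-6],"rot": [0,0,0.72]},{"grip": 0,"linear": [50,0,-6],"rot": [0,0,0.783]},{"grip": 0,"linear": [50,0,-6],"rot": [0,0,0.783]}]}}

```text
clock: 10.75
position: [518.5, -56.2, 63.2]
ee_rot: [-0.529, 0.849, 0.0, 0.0]
contact_force: [-1.1, -0.3, 0.2]
gripper_width: -0.3
grasp_force: 0.0
```

```bash
python3 go.py 484 -40 59.5 -116.3
```

```text
pos [518.5 -56.2  63.2] hdg -116.12 lin [ 0.7 38.1  3.8] rot [0.    0.    0.003] F [-1.09 -0.27  0.16] w -0.2879697289480942 t 10.75
```

Call:
{"name": "arm_command", "arguments": {"rows": [{"grip": 0,"linear": [0,12,0],"rot": [0,0,0]},{"grip": 0,"linear": [0,30,3],"rot": [0,0,0]},{"grip": 0,"linear": [0,38,4],"rot": [0,0,0]},{"grip": 0,"linear": [-4,38,4],"rot": [0,0,0]},{"grip": 0,"linear": [-8,38,4],"rot": [0,0,0]},{"grip": 0,"linear": [-11,38,4],"rot": [0,0,0]},{"grip": 0,"linear": [-13,38,4],"rot": [0,0,0]},{"grip": 0,"linear": [-14,38,4],"rot": [0,0,0]},{"grip": 0,"linear": [-15,38,4],"rot": [0,0,0]}]}}

```text
clock: 11.88
position: [490.8, -26.9, 59.2]
ee_rot: [-0.529, 0.849, -0.0, -0.001]
contact_force: [0.4, -6.0, 0.7]
gripper_width: 0.1
grasp_force: 2.6
```

```bash
cat > arc.py <<'E'
# arc.py pinx piny th_end n depth : rows of tool-frame shifts to swing about the pin, tool fixed in tray frame as it stands
import sys
from h import *
from scipy.spatial.transform import Rotation as R
px,py,d,n=map(float,sys.argv[1:5])
s=arm.read_state();M=R.from_quat(s["ee_rot"]).as_matrix();P=np.array(s["position"]);c=np.array([px,py,P[2]])
print(np.round(P,1),np.round(s["contact_force"],1),s["clock"])
for i in range(1,int(n)+1):
    a=d*i/n;Q=c+R.from_euler("z",a).apply(P-c)
    print(np.round(M.T@(Q-P),1)[:2],round(-a,3))
E
python3 arc.py 472 150 0.2 10
```

```text
[490.8 -26.9  59.2] [ 0.4 -6.   0.7] 11.875
[-1.9 -3. ] -0.02
[-3.9 -5.9] -0.04
[-6.  -8.9] -0.06
[ -8.1 -11.7] -0.08
[-10.2 -14.5] -0.1
[-12.4 -17.3] -0.12
[-14.7 -20.1] -0.14
[-17.  -22.8] -0.16
[-19.4 -25.4] -0.18
[-21.9 -28. ] -0.2
```

Call:
{"name": "arm_command", "arguments": {"rows": [{"grip": 0,"linear": [-1,-1.5,0],"rot": [0,0,-0.01]},{"grip": 0,"linear": [-2.2,-3,0],"rot": [0,0,-0.02]},{"grip": 0,"linear": [-3.2,-4.5,0],"rot": [0,0,-0.03]},{"grip": 0,"linear": [-4.2,-5.9,0],"rot": [0,0,-0.04]},{"grip": 0,"linear": [-5.3,-7.4,0],"rot": [0,0,-0.05]},{"grip": 0,"linear": [-6.3,-8.9,0],"rot": [0,0,-0.06]},{"grip": 0,"linear": [-8.4,-11.7,0],"rot": [0,0,-0.08]},{"grip": 0,"linear": [-10.5,-14.5,0],"rot": [0,0,-0.1]}]}}

```text
clock: 12.88
position: [507.6, -24.6, 59.2]
ee_rot: [-0.57, 0.821, 0.0, -0.002]
contact_force: [-1.5, -5.9, 2.4]
gripper_width: -0.0
grasp_force: 3.0
```

```bash
python3 arc.py 472 150 0.2 10
```

```text
[507.6 -24.6  59.2] [-1.5 -5.9  2.4] 12.875
[-1.9 -3. ] -0.02
[-3.9 -6. ] -0.04
[-5.9 -8.9] -0.06
[ -8.  -11.8] -0.08
[-10.2 -14.6] -0.1
[-12.4 -17.4] -0.12
[-14.6 -20.2] -0.14
[-17.  -22.9] -0.16
[-19.3 -25.5] -0.18
[-21.7 -28.2] -0.2
```

Call:
{"name": "arm_command", "arguments": {"rows": [{"grip": 0,"linear": [-1.9,-3,0],"rot": [0,0,-0.02]},{"grip": 0,"linear": [-3.9,-6,0],"rot": [0,0,-0.04]},{"grip": 0,"linear": [-5.9,-8.9,0],"rot": [0,0,-0.06]},{"grip": 0,"linear": [-8,-11.8,0],"rot": [0,0,-0.08]},{"grip": 0,"linear": [-10.2,-14.6,0],"rot": [0,0,-0.1]},{"grip": 0,"linear": [-12.4,-17.4,0],"rot": [0,0,-0.12]},{"grip": 0,"linear": [-14.6,-20.2,0],"rot": [0,0,-0.14]},{"grip": 0,"linear": [-17,-22.9,0],"rot": [0,0,-0.16]},{"grip": 0,"linear": [-19.3,-25.5,0],"rot": [0,0,-0.18]},{"grip": 0,"linear": [-21.7,-28.2,0],"rot": [0,0,-0.2]}]}}

```text
clock: 14.12
position: [542.7, -13.7, 59.2]
ee_rot: [-0.65, 0.76, -0.0, -0.001]
contact_force: [0.2, -5.5, 1.2]
gripper_width: -0.1
grasp_force: 2.4
```

```bash
python3 arc.py 472 150 0.2 10;python3 - <<'E'
from h import *
p=imaging.get_image('scene');b=p['frame'][:,:,::-1]
cv2.imwrite('pics/s5.png',cv2.resize(b[145:255,220:360],None,fx=5,fy=5,interpolation=cv2.INTER_CUBIC))
E
```

```text
[542.7 -13.7  59.2] [ 0.2 -5.5  1.2] 14.125
[-1.9 -3. ] -0.02
[-3.9 -5.9] -0.04
[-6.  -8.9] -0.06
[ -8.1 -11.7] -0.08
[-10.3 -14.6] -0.1
[-12.5 -17.3] -0.12
[-14.8 -20.1] -0.14
[-17.1 -22.8] -0.16
[-19.5 -25.4] -0.18
[-21.9 -28. ] -0.2
```

View pics/s5.png

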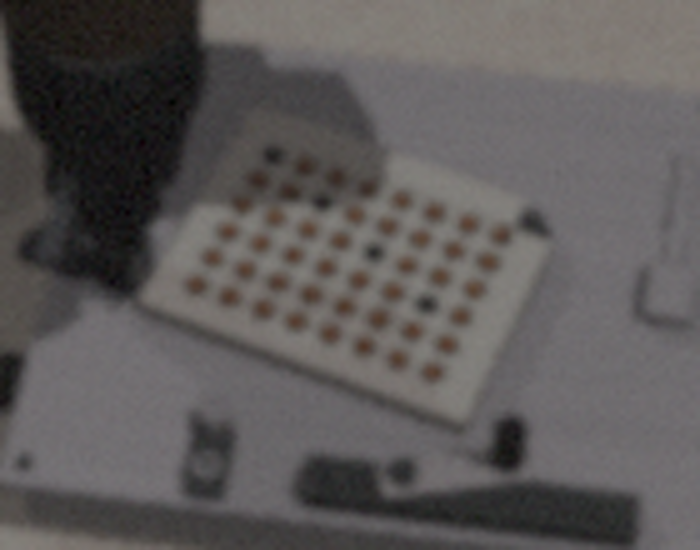

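The tray swings cleanly with the pin in its notch at (530,222). The corner at (140,300) is heading for the stop at (205,430).

Call:
{"name": "arm_command", "arguments": {"rows": [{"grip": 0,"linear": [-1.9,-3,0],"rot": [0,0,-0.02]},{"grip": 0,"linear": [-3.9,-5.9,0],"rot": [0,0,-0.04]},{"grip": 0,"linear": [-6,-8.9,0],"rot": [0,0,-0.06]},{"grip": 0,"linear": [-8.1,-11.7,0],"rot": [0,0,-0.08]},{"grip": 0,"linear": [-10.3,-14.6,0],"rot": [0,0,-0.1]},{"grip": 0,"linear": [-12.5,-17.3,0],"rot": [0,0,-0.12]},{"grip": 0,"linear": [-14.8,-20.1,0],"rot": [0,0,-0.14]},{"grip": 0,"linear": [-17.1,-22.8,0],"rot": [0,0,-0.16]},{"grip": 0,"linear": [-19.5,-25.4,0],"rot": [0,0,-0.18]},{"grip": 0,"linear": [-20.7,-26.7,0],"rot": [0,0,-0.19]}]}}

```text
clock: 15.42
position: [573.4, 3.4, 59.3]
ee_rot: [0.719, -0.695, 0.001, -0.001]
contact_force: [2.6, -4.5, -1.5]
gripper_width: -0.5
grasp_force: 2.4
```

```bash
python3 arc.py 472 150 0.1 10;python3 - <<'E'
from h import *
p=imaging.get_image('scene');b=p['frame'][:,:,::-1]
cv2.imwrite('pics/s6.png',cv2.resize(b[145:255,220:360],None,fx=5,fy=5,interpolation=cv2.INTER_CUBIC))
E
```

```text
[573.4   3.4  59.3] [ 2.6 -4.5 -1.5] 15.425
[-1.  -1.5] -0.01
[-2. -3.] -0.02
[-3.  -4.5] -0.03
[-4.  -5.9] -0.04
[-5.  -7.4] -0.05
[-6.1 -8.8] -0.06
[ -7.1 -10.2] -0.07
[ -8.2 -11.7] -0.08
[ -9.3 -13.1] -0.09
[-10.4 -14.5] -0.1
```

View pics/s6.png

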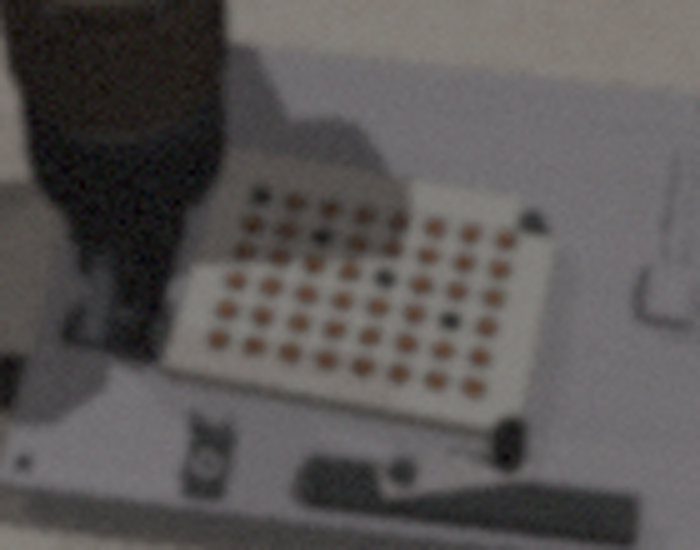

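The rear edge is about one stud-width short of the stop. Continue in finer steps.

Call:
{"name": "arm_command", "arguments": {"rows": [{"grip": 0,"linear": [-1,-1.5,0],"rot": [0,0,-0.01]},{"grip": 0,"linear": [-2,-3,0],"rot": [0,0,-0.02]},{"grip": 0,"linear": [-3,-4.5,0],"rot": [0,0,-0.03]},{"grip": 0,"linear": [-4,-5.9,0],"rot": [0,0,-0.04]},{"grip": 0,"linear": [-4.5,-6.7,0],"rot": [0,0,-0.045]},{"grip": 0,"linear": [-4.5,-6.7,0],"rot": [0,0,-0.045]}]}}

```text
clock: 16.23
position: [580.1, 8.2, 59.4]
ee_rot: [0.734, -0.679, 0.001, -0.001]
contact_force: [4.0, -4.6, -1.8]
gripper_width: 0.0
grasp_force: 2.1
```

Call:
{"name": "arm_command", "arguments": {"rows": [{"grip": 0,"linear": [-0.5,-0.7,0],"rot": [0,0,-0.005]},{"grip": 0,"linear": [-1,-1.5,0],"rot": [0,0,-0.01]},{"grip": 0,"linear": [-1,-1.5,0],"rot": [0,0,-0.01]}]}}

```text
clock: 16.6
position: [581.5, 9.4, 59.4]
ee_rot: [0.738, -0.675, 0.001, -0.001]
contact_force: [3.7, -4.8, -1.7]
gripper_width: 0.2
grasp_force: 2.2
```

Call:
{"name": "arm_command", "arguments": {"rows": [{"grip": 0,"linear": [-0.5,-1.2,0],"rot": [0,0,-0.005]},{"grip": 0,"linear": [-1,-2.5,0],"rot": [0,0,-0.01]},{"grip": 0,"linear": [-1,-2.5,0],"rot": [0,0,-0.01]}]}}

```text
clock: 16.98
position: [583.1, 10.5, 59.4]
ee_rot: [0.741, -0.672, 0.0, -0.0]
contact_force: [2.1, -3.7, -2.3]
gripper_width: -0.2
grasp_force: 2.1
```

Call:
{"name": "arm_command", "arguments": {"rows": [{"grip": 0,"linear": [-0.5,-1.2,0],"rot": [0,0,-0.005]},{"grip": 0,"linear": [-1,-2.5,0],"rot": [0,0,-0.01]},{"grip": 0,"linear": [-1,-2.5,0],"rot": [0,0,-0.01]}]}}

```text
clock: 17.35
position: [584.8, 11.8, 59.3]
ee_rot: [0.744, -0.668, -0.0, 0.0]
contact_force: [-0.7, -3.6, 0.4]
gripper_width: -0.0
grasp_force: 1.6
```

Call:
{"name": "arm_command", "arguments": {"rows": [{"grip": 0,"linear": [-0.5,-0.7,0],"rot": [0,0,-0.005]},{"grip": 0,"linear": [-1,-1.5,0],"rot": [0,0,-0.01]},{"grip": 0,"linear": [-1,-1.5,0],"rot": [0,0,-0.01]}]}}

```text
clock: 17.73
position: [586.4, 13.0, 59.3]
ee_rot: [0.748, -0.664, -0.0, 0.0]
contact_force: [-0.4, -1.9, 0.9]
gripper_width: -0.1
grasp_force: 1.3
```

Call:
{"name": "arm_command", "arguments": {"rows": [{"grip": 0,"linear": [-0.5,-0.7,0],"rot": [0,0,-0.005]},{"grip": 0,"linear": [-1,-1.5,0],"rot": [0,0,-0.01]},{"grip": 0,"linear": [-1,-1.5,0],"rot": [0,0,-0.01]}]}}

```text
clock: 18.1
position: [587.5, 13.8, 59.2]
ee_rot: [0.751, -0.66, -0.0, 0.001]
contact_force: [-1.0, -4.0, 1.2]
gripper_width: 0.2
grasp_force: 2.0
```

```bash
python3 - <<'E'
from h import *
p=imaging.get_image('scene');b=p['frame'][:,:,::-1]
cv2.imwrite('pics/s7.png',cv2.resize(b[155:255,235:345],None,fx=6,fy=6,interpolation=cv2.INTER_CUBIC))
E
```

View pics/s7.png

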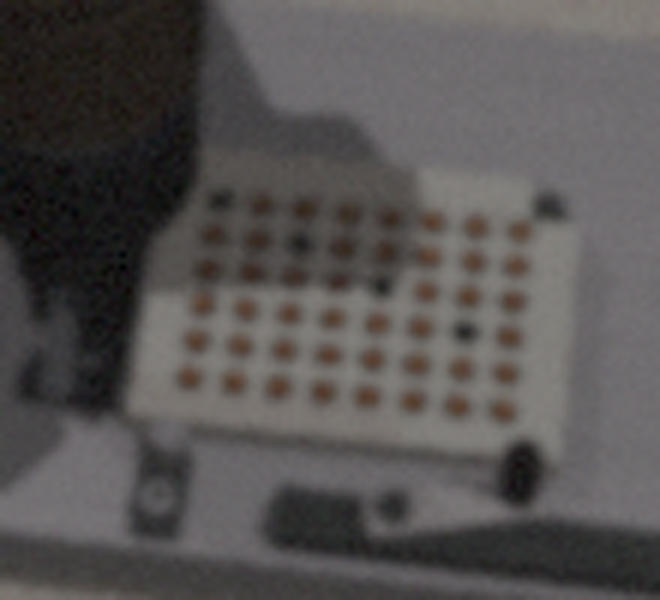

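The rear edge now meets the stud at about (165,440), and the pin is in the notch at (545,205). Now I build up the pressing force.

Call:
{"name": "arm_command", "arguments": {"rows": [{"grip": 0,"linear": [-0.5,-0.4,0],"rot": [0,0,0]},{"grip": 0,"linear": [-1,-0.7,0],"rot": [0,0,0]},{"grip": 0,"linear": [-1,-0.7,0],"rot": [0,0,0]}]}}

```text
clock: 18.52
position: [587.5, 13.9, 59.2]
ee_rot: [0.751, -0.661, -0.0, 0.002]
contact_force: [-2.3, -7.2, 2.6]
gripper_width: -0.4
grasp_force: 3.6
```

Call:
{"name": "arm_command", "arguments": {"rows": [{"grip": 0,"linear": [-0.5,-0.3,0],"rot": [0,0,0]},{"grip": 0,"linear": [-1,-0.5,0],"rot": [0,0,0]},{"grip": 0,"linear": [-1,-0.5,0],"rot": [0,0,0]}]}}

```text
clock: 18.9
position: [587.5, 14.1, 59.2]
ee_rot: [0.751, -0.661, -0.0, 0.002]
contact_force: [-2.1, -9.8, 3.5]
gripper_width: 0.1
grasp_force: 5.1
```

Call:
{"name": "arm_command", "arguments": {"rows": [{"grip": 0,"linear": [-0.5,0,0],"rot": [0,0,0]},{"grip": 0,"linear": [-1,0,0],"rot": [0,0,0]},{"grip": 0,"linear": [-1.3,0,0],"rot": [0,0,0]},{"grip": 0,"linear": [-1.3,0,0],"rot": [0,0,0]}]}}

```text
clock: 19.4
position: [587.5, 14.3, 59.2]
ee_rot: [0.751, -0.661, -0.0, 0.003]
contact_force: [-1.4, -15.0, 3.5]
gripper_width: -0.0
grasp_force: 7.1
```

Call:
{"name": "arm_command", "arguments": {"rows": [{"grip": 0,"linear": [-0.3,0,0],"rot": [0,0,0]},{"grip": 0,"linear": [-0.4,0,0],"rot": [0,0,0]},{"grip": 0,"linear": [-0.4,0,0],"rot": [0,0,0]},{"grip": 0,"linear": [-0.4,0,0],"rot": [0,0,0]}]}}

```text
clock: 19.9
position: [587.5, 14.4, 59.2]
ee_rot: [0.751, -0.661, 0.0, 0.003]
contact_force: [-0.8, -16.8, 2.5]
gripper_width: 0.5
grasp_force: 7.8
```

```bash
python3 - <<'E'
from h import *
for i in range(3):
    imaging.get_image("scene");s=arm.read_state();print(np.round(s["contact_force"],1),np.round(s["position"],1))
E
```

```text
[ -1.6 -15.8   2.3] [587.5  14.4  59.2]
[ -0.3 -16.3   2.1] [587.5  14.4  59.2]
[ -1.  -15.9   2.5] [587.5  14.4  59.2]
```

It holds 16 N steadily, with the tray immobile against the stop. I back off and go up to the clip.

Call:
{"name": "arm_command", "arguments": {"rows": [{"grip": 0,"linear": [3,0,0],"rot": [0,0,0]},{"grip": 0,"linear": [8,0,0],"rot": [0,0,0]},{"grip": 0,"linear": [25,0,-5],"rot": [0,0,0]},{"grip": 0,"linear": [35,0,-50],"rot": [0,0,0]},{"grip": 0.3,"linear": [35,0,-100],"rot": [0,0,0]},{"grip": 0.3,"linear": [35,0,-110],"rot": [0,0,0]}]}}

```text
clock: 20.8
position: [595.9, -17.0, 174.1]
ee_rot: [0.751, -0.66, 0.003, -0.004]
contact_force: [0.6, 0.5, -0.9]
gripper_width: 25.6
grasp_force: 0.0
```

```bash
python3 go.py 598 164 165 -67; python3 - <<'E'
from meas import *
print(arm.read_state()["joints"])
q=imaging.get_image("scene");p=imaging.get_image("top")
for n in("clip_post","tray","tray_corner","stop","pin"):
    print(n,[(np.round(d["pixel"],1).tolist(),np.round(ray(q,d["pixel"],{"clip_post":88,"tray":55,"tray_corner":61,"stop":55,"pin":67}[n])[:2],1).tolist(),round(d["score"],2)) for d in models.tip_of(q,n)[:3]])
print("post top",[(d["pixel"],ray(p,d["pixel"],88)[:2]) for d in models.tip_of(p,"clip_post")[:2]])
c=proj(q,(598,164,88));print(c)
E
```

```text
pos [595.9 -17.  174.1] hdg -82.65 lin [-179.2  -25.1    9.4] rot [-0.01  -0.001 -0.273] F [ 0.59  0.47 -0.85] w 25.554104091992034 t 20.8
[ 2.43275289e-01  3.76989260e-01 -1.55623796e-01  8.64046584e-04
 -1.02851685e+00 -1.15514382e-01]
clip_post [([320.6, 230.2], [592.8, 161.1], 0.49), ([279.1, 325.0], [803.1, 130.4], 0.31)]
tray [([324.5, 192.8], [474.7, 147.9], 0.9), ([381.5, 153.0], [327.1, 253.8], 0.57)]
tray_corner [([457.5, 118.2], [171.9, 419.3], 0.94), ([253.0, 227.3], [604.0, 23.0], 0.84), ([169.9, 89.8], [252.9, -304.9], 0.81)]
stop [([261.9, 231.3], [605.1, 42.2], 0.64), ([356.2, 194.2], [460.9, 215.7], 0.17)]
pin [([323.6, 187.3], [469.5, 143.9], 0.76)]
post top []
[321.51459639 232.65632009]
```

Call:
{"name": "arm_command", "arguments": {"rows": [{"grip": 0.3,"linear": [-60,-8,0],"rot": [0,0,-0.1]},{"grip": 0.3,"linear": [-120,-16,0],"rot": [0,0,-0.2]},{"grip": 0.3,"linear": [-178,-24,0],"rot": [0,0,-0.273]},{"grip": 0.3,"linear": [-178,-24,0],"rot": [0,0,-0.273]},{"grip": 0.3,"linear": [-178,-24,30],"rot": [0,0,-0.273]},{"grip": 0.3,"linear": [-178,-24,50],"rot": [0,0,-0.273]},{"grip": 0.3,"linear": [-178,-24,60],"rot": [0,0,-0.273]},{"grip": 0.3,"linear": [-178,-24,60],"rot": [0,0,-0.273]}]}}

```text
clock: 22.2
position: [593.9, 162.1, 108.5]
ee_rot: [0.834, -0.552, -0.0, 0.001]
contact_force: [-0.1, 0.7, 0.3]
gripper_width: 25.7
grasp_force: 0.0
```

```bash
python3 go.py 597 162.5 80 -67
```

```text
pos [593.9 162.1 108.5] hdg -67.06 lin [ 0.8 -3.  28.5] rot [ 0.002 -0.    -0.001] F [-0.13  0.66  0.28] w 25.712754165603386 t 22.2
```

Call:
{"name": "arm_command", "arguments": {"rows": [{"grip": 0.3,"linear": [0,-3,2],"rot": [0,0,0]},{"grip": 0.3,"linear": [0,-3,6],"rot": [0,0,0]},{"grip": 0.3,"linear": [0,-3,9],"rot": [0,0,0]},{"grip": 0.3,"linear": [0,-3,11],"rot": [0,0,0]}]}}

```text
clock: 22.7
position: [596.9, 164.0, 98.2]
ee_rot: [0.834, -0.552, -0.0, 0.0]
contact_force: [-0.8, -0.4, 1.2]
gripper_width: 25.7
grasp_force: 0.0
```

Call:
{"name": "arm_command", "arguments": {"rows": [{"grip": 0.3,"linear": [0,0,5],"rot": [0,0,0]},{"grip": 0.3,"linear": [0,0,10],"rot": [0,0,0]},{"grip": 0.3,"linear": [0,0,14],"rot": [0,0,0]},{"grip": 0.3,"linear": [0,0,14],"rot": [0,0,0]}]}}

```text
clock: 23.2
position: [596.7, 163.8, 83.8]
ee_rot: [0.834, -0.552, -0.0, 0.0]
contact_force: [-0.0, 0.2, 0.7]
gripper_width: 25.8
grasp_force: 0.0
```

```bash
python3 arc.py 614.5 125 0.7 10; python3 go.py 597 162.5 82 -67
```

```text
[596.7 163.8  83.8] [-0.   0.2  0.7] 23.2
[0.2 3. ] -0.07
[0.6 5.9] -0.14
[1.2 8.9] -0.21
[ 2.  11.8] -0.28
[ 3.  14.6] -0.35
[ 4.2 17.3] -0.42
[ 5.6 20. ] -0.49
[ 7.2 22.5] -0.56
[ 8.9 24.9] -0.63
[10.8 27.2] -0.7
pos [596.7 163.8  83.8] hdg -67.02 lin [1.3 0.3 1.8] rot [ 0.001 -0.    -0.   ] F [-0.01  0.21  0.67] w 25.849198954567967 t 23.2
```

Call:
{"name": "arm_command", "arguments": {"rows": [{"grip": 0.3,"linear": [0.2,3,0],"rot": [0,0,-0.07]},{"grip": 0.3,"linear": [0.6,5.9,0],"rot": [0,0,-0.14]},{"grip": 0.3,"linear": [1.2,8.9,0],"rot": [0,0,-0.21]},{"grip": 0.3,"linear": [2,11.8,0],"rot": [0,0,-0.28]},{"grip": 0.3,"linear": [3,14.6,0],"rot": [0,0,-0.35]},{"grip": 0.3,"linear": [4.2,17.3,0],"rot": [0,0,-0.42]},{"grip": 0.3,"linear": [5.6,20,0],"rot": [0,0,-0.49]},{"grip": 0.3,"linear": [7.2,22.5,0],"rot": [0,0,-0.56]},{"grip": 0.3,"linear": [8.9,24.9,0],"rot": [0,0,-0.63]},{"grip": 0.3,"linear": [10.8,27.2,0],"rot": [0,0,-0.7]}]}}

```text
clock: 24.45
position: [577.0, 143.8, 84.8]
ee_rot: [0.973, -0.231, 0.001, -0.001]
contact_force: [2.0, 0.2, -0.2]
gripper_width: 25.9
grasp_force: 0.6
```

```bash
python3 arc.py 614.5 125 0.7 10; python3 - <<'E'
from h import *
s=arm.read_state();print(s["contact_force"],s["grasp_force"])
q=imaging.get_image("scene")
for d in models.tip_of(q,"clip_post")[:2]: print(d,ray(q,d["pixel"],88))
E
```

```text
[577.  143.8  84.8] [ 2.   0.2 -0.2] 24.45
[0.1 2.9] -0.07
[0.4 5.9] -0.14
[0.9 8.7] -0.21
[ 1.7 11.6] -0.28
[ 2.6 14.4] -0.35
[ 3.7 17.1] -0.42
[ 5.  19.7] -0.49
[ 6.4 22.3] -0.56
[ 8.1 24.7] -0.63
[ 9.9 27. ] -0.7
[ 2.00930856  0.23641092 -0.20480942] 0.5503973923623562
{'pixel': [315.2, 220.0], 'score': 0.63} [571.71411058 145.61946112  88.        ]
```

Call:
{"name": "arm_command", "arguments": {"rows": [{"grip": 0.3,"linear": [0.1,2.9,0],"rot": [0,0,-0.07]},{"grip": 0.3,"linear": [0.4,5.9,0],"rot": [0,0,-0.14]},{"grip": 0.3,"linear": [0.9,8.7,0],"rot": [0,0,-0.21]},{"grip": 0.3,"linear": [1.7,11.6,0],"rot": [0,0,-0.28]},{"grip": 0.3,"linear": [2.6,14.4,0],"rot": [0,0,-0.35]},{"grip": 0.3,"linear": [3.7,17.1,0],"rot": [0,0,-0.42]},{"grip": 0.3,"linear": [5,19.7,0],"rot": [0,0,-0.49]},{"grip": 0.3,"linear": [5,19.7,0],"rot": [0,0,-0.49]}]}}

```text
clock: 25.55
position: [572.0, 123.8, 84.6]
ee_rot: [1.0, 0.009, 0.0, -0.0]
contact_force: [-0.7, 0.7, 0.0]
gripper_width: 25.6
grasp_force: 0.3
```

```bash
python3 arc.py 614.5 125 0.35 10
```

```text
[572.  123.8  84.6] [-0.7  0.7  0. ] 25.55
[0.  1.5] -0.035
[0.1 3. ] -0.07
[0.3 4.5] -0.105
[0.5 5.9] -0.14
[0.7 7.4] -0.175
[1.  8.8] -0.21
[ 1.4 10.3] -0.245
[ 1.8 11.7] -0.28
[ 2.2 13.1] -0.315
[ 2.7 14.5] -0.35
```

Call:
{"name": "arm_command", "arguments": {"rows": [{"grip": 0.3,"linear": [0,1.5,0],"rot": [0,0,-0.03]},{"grip": 0.3,"linear": [0.1,3,0],"rot": [0,0,-0.06]},{"grip": 0.3,"linear": [0.2,4.5,0],"rot": [0,0,-0.09]},{"grip": 0.3,"linear": [0.3,6,0],"rot": [0,0,-0.1]},{"grip": 0.3,"linear": [0.3,6,0],"rot": [0,0,-0.1]}]}}

```text
clock: 26.18
position: [571.9, 117.3, 84.2]
ee_rot: [0.998, 0.06, -0.0, 0.0]
contact_force: [0.3, 0.7, 0.0]
gripper_width: 26.1
grasp_force: 0.3
```

Call:
{"name": "arm_command", "arguments": {"rows": [{"grip": 0.3,"linear": [0,0.8,0],"rot": [0,0,0]},{"grip": 0.3,"linear": [0,1.6,0],"rot": [0,0,0]},{"grip": 0.3,"linear": [0,2,0],"rot": [0,0,0]},{"grip": 0.3,"linear": [0,2,0],"rot": [0,0,0]}]}}

```text
clock: 26.68
position: [572.0, 115.4, 84.1]
ee_rot: [0.998, 0.06, -0.0, 0.0]
contact_force: [-1.7, 1.2, -0.3]
gripper_width: 25.8
grasp_force: 0.5
```

Call:
{"name": "arm_command", "arguments": {"rows": [{"grip": 0.3,"linear": [0,1,0],"rot": [0,0,0]},{"grip": 0.3,"linear": [0,2,0],"rot": [0,0,0]},{"grip": 0.3,"linear": [0,2,0],"rot": [0,0,0]}]}}

```text
clock: 27.05
position: [572.3, 113.9, 84.1]
ee_rot: [0.998, 0.06, -0.0, -0.0]
contact_force: [-2.3, 3.7, -0.6]
gripper_width: 25.4
grasp_force: 1.9
```

Call:
{"name": "arm_command", "arguments": {"rows": [{"grip": 0.3,"linear": [0,1,0],"rot": [0,0,0]},{"grip": 0.3,"linear": [0,2,0],"rot": [0,0,0]},{"grip": 0.3,"linear": [0,2,0],"rot": [0,0,0]}]}}

```text
clock: 27.42
position: [572.4, 113.5, 84.1]
ee_rot: [0.998, 0.06, 0.0, -0.001]
contact_force: [-4.5, 9.9, -0.1]
gripper_width: 25.7
grasp_force: 4.9
```

The end stop is reached: 10 N with no further motion. I centre the fingers on the post, then lift clear.

Call:
{"name": "arm_command", "arguments": {"rows": [{"grip": 0.3,"linear": [0,-4,0],"rot": [0,0,0]},{"grip": 0.3,"linear": [0,-8,0],"rot": [0,0,0]},{"grip": 0.3,"linear": [0,-8,0],"rot": [0,0,0]},{"grip": 0.3,"linear": [0,-8,-10],"rot": [0,0,0]},{"grip": 0.3,"linear": [0,-8,-50],"rot": [0,0,0]},{"grip": 0.3,"linear": [0,-8,-110],"rot": [0,0,0]},{"grip": 0.3,"linear": [0,-8,-160],"rot": [0,0,0]},{"grip": 0.3,"linear": [-60,-8,-160],"rot": [0,0,0]},{"grip": 0.3,"linear": [-120,-8,-160],"rot": [0,0,0]},{"grip": 0.3,"linear": [-150,-8,-160],"rot": [0,0,0]}]}}

```text
clock: 28.68
position: [420.5, 100.5, 245.3]
ee_rot: [0.998, 0.06, 0.001, -0.0]
contact_force: [-0.0, 0.7, 1.2]
gripper_width: 25.4
grasp_force: 0.0
```

```bash
python3 - <<'E'
from meas import *
s=arm.read_state();print(s["position"],s["contact_force"],s["clock"])
H={"clip_post":88,"tray":55,"tray_corner":61,"stop":55,"pin":67}
for c in("scene","top"):
    q=imaging.get_image(c)
    for n in H: print(c,n,[(np.round(ray(q,d["pixel"],H[n])[:2],1).tolist(),round(d["score"],2)) for d in models.tip_of(q,n)[:3]])
    print([(np.round(d["rect"]).tolist(),round(d["score"],2)) for d in models.spot_in(q,"clip")[:2]])
    # tray plate: bright low-saturation blob, corner directions
    if c=="scene":
        g=q["frame"]; v=g.max(2);
        m=np.zeros(v.shape,np.uint8); r=np.array([proj(q,(*T((472,150,.128),l),67)) for l in[(-12,-138),(-12,12),(108,12),(108,-138)]])
        print("predicted tray corners",np.round(r,1).tolist())
        m=((v>np.percentile(v[165:235,245:330],55))*255).astype(np.uint8); m[:150]=0;m[240:]=0;m[:,:235]=0;m[:,340:]=0
        cs,_=cv2.findContours(cv2.morphologyEx(m,cv2.MORPH_CLOSE,np.ones((5,5))),0,2);k=max(cs,key=cv2.contourArea)
        print("blob",cv2.contourArea(k),np.round(cv2.boxPoints(cv2.minAreaRect(k)),1).tolist())
E
```

```text
[420.54746182 100.49768645 245.30335977] [-0.00963983  0.67117938  1.19581939] 28.675
scene clip_post []
scene tray [([353.0, -110.1], 0.9), ([316.9, 249.6], 0.65), ([471.3, 142.1], 0.62)]
scene tray_corner [([600.8, 16.4], 0.8), ([252.3, -302.7], 0.78), ([179.4, 412.4], 0.63)]
scene stop [([599.2, 48.3], 0.75), ([552.8, 114.7], 0.33)]
scene pin [([464.2, 148.0], 0.85)]
[([298.0, 215.0, 308.0, 246.0], 0.49), ([392.0, 182.0, 402.0, 210.0], 0.34)]
predicted tray corners [[264.1, 178.2], [332.0, 185.0], [328.4, 231.1], [255.7, 223.3]]
blob 7555.0 [[235.0, 150.0], [339.0, 150.0], [339.0, 239.0], [235.0, 239.0]]
top clip_post [([575.9, 125.2], 0.67)]
top tray [([313.4, -125.2], 0.87), ([278.4, 240.7], 0.8)]
top tray_corner [([196.2, -313.2], 0.95), ([599.1, 30.7], 0.63)]
top stop [([592.4, 51.7], 0.74)]
top pin []
[([277.0, 162.0, 285.0, 178.0], 0.75), ([238.0, 161.0, 247.0, 187.0], 0.48)]
```

```bash
python3 -c "
from bench import job
print(job.job_done())"
```

```text
the job is handed in; nothing more can be done
None
```

The job is handed in, with no verdict returned: the tray was seated on the pin and pressed against the stop at about 16 N (highest reading 17 N), the clip was turned to its end stop, and the arm was clear at 28.7 s.

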